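# Fetch the egg timer from the drawer behind the spices

## Task

Three jars stand in front of the little glass-topped drawer unit, so its drawer cannot open: stand them aside, upright, on the chopping board, pull the drawer open, take out the egg timer and stand it upright in the middle of the red recipe tin's lid. Leave the matchbox in the drawer, push the drawer fully shut, and stand each jar upright again on the very spot where it stood at the start. Do not knock over a jar or the timer.

Things in the scene. Friction and masses are not known exactly. Their poses are not given: they have to be found in the camera images.
- spice_a_mid (a point): spice jar with a red lid and brown label, white foot: round, 45 mm across, 106 mm high; loose and upright in front of the drawer. This point is its centre, half-way up (53 mm); z up. Gripping it 15 mm above this point keeps a gripper's body over its neighbours
- spice_b_mid (a point): spice jar with a white lid and a label in white, dark blue and green: round, 47 mm across, 98 mm high; loose and upright in front of the drawer. This point is its centre, half-way up (49 mm); z up
- salt_shaker_mid (a point): glass salt shaker with a grey top: round, 44 mm across up to 66 mm, above that narrower (34 mm), 90 mm high; loose and upright in front of the drawer. This point is its centre, half-way up (45 mm); z up
- egg_timer_mid (a point): cream, round egg timer with a dark green base ring and a dark green grip bar on top: 61 mm across, 44 mm high; it stands loose in the drawer, seen through the glass top at the start. This point is its centre, half-way up (22 mm); z up
- drawer (a joint): how far the drawer is pulled out, in m: 0 shut, 0.12 at its stop. It slides level towards the robot (along the -x axis of point drawer_handle), takes about 1.5 N and stays where it is left. At 0.10 or more the timer and the matchbox are clear of the glass top. The drawer's floor is 17 mm above the worktop, its side walls reach 59 mm, its front 78 mm; inside it is 252 mm wide
- drawer_handle (a point): middle of the dark round bar handle on the drawer's front, 50 mm above the worktop; the bar is 10 mm thick, runs 84 mm straight along this point's y axis, with 37 mm free between it and the front. x points into the unit, square to the front; z up. The unit is fixed, of pale wood, 300 mm wide (y), 85 mm high, with a fixed glass top; it begins 56 mm behind this point when shut
- board_top (a point): middle of the top face of the wooden chopping board (fixed), 300 mm along x, 180 mm along y, its top 16 mm above the worktop; it lies to one side of the drawer unit. z up
- tin_top (a point): middle of the flat lid of the red recipe tin (fixed, lid stays shut), 69 mm above the worktop; the lid is 95 mm along x and 132 mm along y. z up. It stands on the other side of the drawer unit from the board
- matchbox: blue and brown matchbox, 36 x 56 x 17 mm (x, y, z), lying loose in the drawer beside the timer; the origin is at the centre of its underside. It stays in the drawer
Not all that is in view belongs to the job. What is shaped like the part that bears spice_b_mid but orange or purple is not meant.

How it is judged:
By the outcome, as a careful person would: the job done as asked, in the order asked, and still so for the second after the job is handed in, with the robot touching nothing.
It also fails if it takes over 144 s, if anything falls off the work surface, if the arm or the gripper's body presses on something with over 40 N, if the wrist force passes 120 N, or if a joint passes its speed limit or range.

## Robot

A 6-joint arm with a two-finger parallel gripper is mounted at the origin on a cart in front of the work surface, level with it; the furniture and walls round the work are solid. World frame = base frame: x ahead of the robot, y to its left, z up, the work surface at z = 0. Lengths are in m, angles in rad, forces in N, time in s.
With the tool pointing down it reaches from about 0.225 to 0.875 m from the base axis. Payload 3.4 kg.
Tool frame: the origin (TCP) lies midway between the tips of the shut fingers; the grasp point (between the pads) lies 19 mm behind it (manip.grip_point_offset is the distance from the TCP to the grasp point, in m); x points along the fingers, y is the direction in which the jaws open and shut, and the axes are right-handed (so a half turn about x gives the same grasp; the last joint's range is limited). The gripper opens to 85 mm and grips with 20 to 120 N. Pads are 22 mm wide; open, the fingers measure 114 mm over their backs; the gripper's body (76 mm by 85 mm) begins 54 mm behind the grasp point. The pads swing forward as they close: fully open they stand 13 mm farther back than shut.
Start: joints at [-1.379, 0.276, 1.505, -0, 1.361, -0.121], TCP at [0.177, -0.547, 0.207] pointing down, gripper open.
Joint ranges: [-2.89, 2.89], [-0.75, 2.08], [0.22, 2.7], [-1.18, 4.32], [0.11, 2.71], [-2.7, 2.7]. Speed limits (rad/s): [2.57, 2.57, 3.14, 3.14, 3.14, 3.14].

## Interface

Orientations are given as a unit quaternion [w, x, y, z].
In Python, from rig import manip gives the robot as it stands.
- The arm moves only by the shell command python3 -m crank 'ROWS' [FORCE]. ROWS is a JSON object of lists of equal length, an entry for each row: "grip": the opening, from 0 (shut) to 1 (fully open); "slide": the shift along the world's x, y, z in cm, a list of three; "roll": the turn about the world's z in degrees. In form: {"grip": [grip, ...], "slide": [[dx, dy, dz], ...], "roll": [roll, ...]}. A call has 1 to 20 rows; each row is the pose to reach, as a shift and turn from the pose commanded when the call began; what a row does not reach only later rows make up. A row lasts 1/10 s, in which the tool goes at most 50 mm and 8.59 degrees, less where a joint would pass 70% of its speed; a pose out of reach is approached as far as the arm can. A call with a gripper value outside its range is refused whole. The fingers move at their own pace and stop on an object; FORCE is the grip in N (left out, the last holds). Time passes only in rows, so rows that repeat a pose let the fingers close. It gives the time, the measured TCP pose, the force and the opening at its end, in the units of the state.
- manip.get_state(): the state, without advancing time (a new reading comes with each control period).
- manip.get_image(name): name is "scene" or "top" or "wrist"; returns a dict with "frame" (400x640x3 uint8, red, green, blue), "K" (3x3 intrinsics, pixels), "distortion" ([k1, k2, p1, p2, k3] as OpenCV has them; the pictures are not rectified), "R" (3x3) and "t" (3): a world point X has camera coordinates R X + t. Camera axes: x right, y down, z forward; pixel columns grow to the right and rows downward; lengths in m; the calibration is good to about 2 mm. A picture is of the moment at which its call begins. There is no depth.
- manip.sign_off(): hands the job in, once; it reports no verdict.
The state is a dict: "clock": time; "qpos": joint angles; "qd": joint speeds; "effort": joint torques, N m; "position": TCP position; "ee_rot": TCP orientation; "contact_force": force on the tool from outside, world axes, zero at the start; "moment": the same for the moment, N m; "width": finger opening in m.
Only numpy, scipy, OpenCV 4.12 (cv2) and the standard library are available. Lean on these libraries where they do the work, as an engineer would, in place of code of your own. Each camera call takes 0.05 s, during which the arm holds its last target. There are 200 camera calls.

## Working session

There is one attempt and no reset: what is moved stays moved. The work goes in short steps, Python scripts to look and compute and a shell command to move; the robot and the scene stay as the last step left them, time stands still between calls to the robot, and variables do not carry over. Pictures are saved under pics/ and viewed, on a budget of 14 in all, crops included, one or two more only if the job needs it, and the job is handed in when it is done.

```bash
ls; mkdir -p pics; python3 - <<'E'
from rig import manip
import cv2,numpy as np
s=manip.get_state();print({k:np.round(v,3).tolist() for k,v in s.items()}, manip.grip_point_offset)
import pickle
for n in ("scene","top"):
    d=manip.get_image(n);pickle.dump(d,open(f"{n}0.pkl","wb"));cv2.imwrite(f"pics/{n}0.png",d["frame"][:,:,::-1])
    print(n,d["K"],d["distortion"],d["R"],d["t"], -np.array(d["R"]).T@d["t"])
E
```

```text
pics
{'clock': 0.0, 'qpos': [-1.379, 0.277, 1.506, -0.0, 1.361, -0.121], 'qd': [-0.0, -0.001, -0.001, -0.001, 0.0, 0.002], 'effort': [-0.001, -41.677, -24.58, -0.0, 0.011, -0.0], 'position': [0.177, -0.547, 0.206], 'ee_rot': [-0.109, -0.698, -0.111, 0.699], 'contact_force': [0.036, -0.563, -0.867], 'moment': [0.048, 0.008, -0.003], 'width': 0.085} 0.0187
scene [[398.86375025   0.         318.31347339]
 [  0.         398.86375025 200.27644098]
 [  0.           0.           1.        ]] [-0.06646306  0.          0.          0.          0.        ] [[-0.74695188 -0.66485057  0.00605013]
 [-0.34917711  0.38452022 -0.85452884]
 [ 0.56580759 -0.64040449 -0.5193687 ]] [0.4127315  0.2452406  0.77718521] [-0.04581432  0.67781771  0.61071376]
top [[443.80931047   0.         315.21663496]
 [  0.         443.80931047 199.41342319]
 [  0.           0.           1.        ]] [-0.1039459  0.         0.         0.         0.       ] [[ 0.02497232 -0.99964943 -0.00879729]
 [-0.98477524 -0.02308451 -0.17229286]
 [ 0.17202938  0.01296591 -0.98500649]] [0.0065906  0.56917897 1.19697423] [0.35443404 0.00420765 1.27715083]
```

View pics/scene0.png

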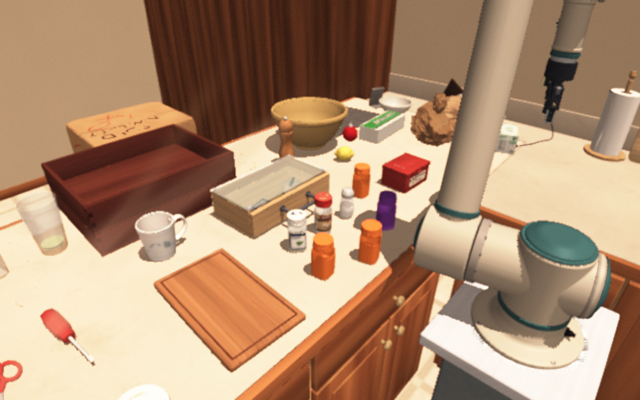

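View pics/top0.png

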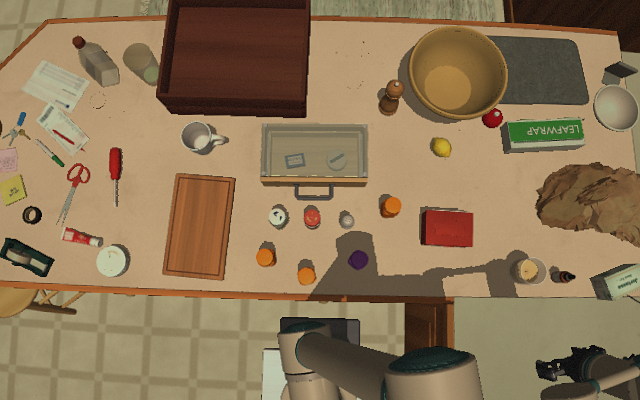

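The jars are at top pixels b (278,216), a (312,217) and salt (347,220). Lookalikes to leave alone are orange at (390,207), (265,257) and (306,276), and purple at (358,260). The board is at (200,226), the tin at (447,228) and the handle at (314,195). I'll check these in close crops.

```bash
python3 - <<'E'
import cv2,pickle
f=pickle.load(open("top0.pkl","rb"))["frame"][:,:,::-1]
cv2.imwrite("pics/topc.png",cv2.resize(f[110:245,240:400],None,fx=4.4,fy=4.4,interpolation=cv2.INTER_CUBIC))
f=pickle.load(open("scene0.pkl","rb"))["frame"][:,:,::-1]
cv2.imwrite("pics/scenec.png",cv2.resize(f[150:270,210:370],None,fx=5,fy=5,interpolation=cv2.INTER_CUBIC))
E
```

```text
(no output)
```

View pics/topc.png

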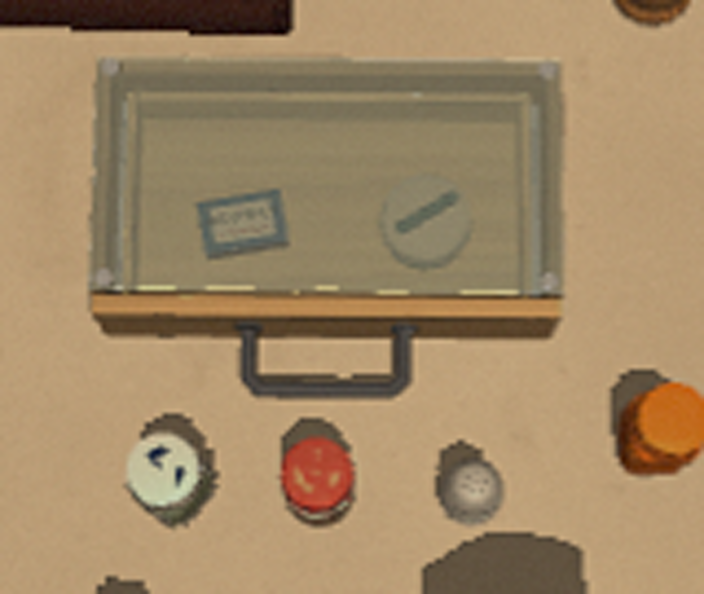

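View pics/scenec.png

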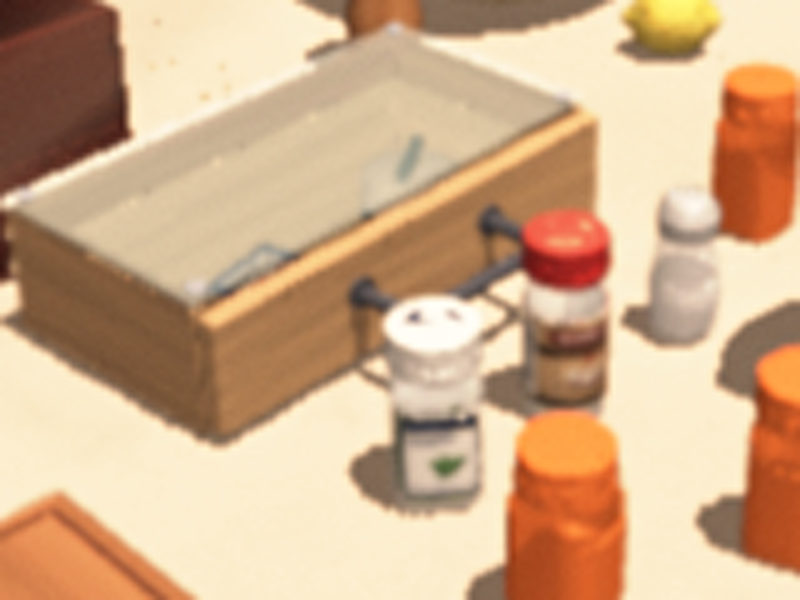

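Lid centres in the top crop: b (163,471), a (318,472), salt (475,486). The handle's middle is at (327,385) and the timer's bar at (427,213). In the scene crop the lids are b (433,313), a (566,233) and salt (690,200).

```bash
cat > h.py <<'E'
import cv2,pickle,numpy as np
def ray(d,p,z):
    n=cv2.undistortPoints(np.array([[p]],float),np.array(d["K"]),np.array(d["distortion"]))[0,0]
    R=np.array(d["R"]);c=-R.T@np.array(d["t"]);v=R.T@np.array([n[0],n[1],1]);return c+v*(z-c[2])/v[2]
def proj(d,X):
    return cv2.projectPoints(np.array([X],float),cv2.Rodrigues(np.array(d["R"]))[0],np.array(d["t"]),np.array(d["K"]),np.array(d["distortion"]))[0][0,0]
E
python3 - <<'E'
from h import *
T=pickle.load(open("top0.pkl","rb"));S=pickle.load(open("scene0.pkl","rb"))
tc=lambda u,v:((u+.5)/4.4-.5+240,(v+.5)/4.4-.5+110)
sc=lambda u,v:((u+.5)/5-.5+210,(v+.5)/5-.5+150)
for n,t,s,z in [("b",(163,471),(433,313),.098),("a",(318,472),(566,233),.106),("salt",(475,486),(690,195),.090)]:
    print(n,ray(T,tc(*t),z).round(4),ray(S,sc(*s),z).round(4))
for n,t,z in [("hL",(249,389),.05),("hR",(404,389),.05),("hmid",(327,387),.05),("frontL",(92,317),.078),("frontR",(561,317),.078),("fL",(92,296),.078),("fR",(561,296),.078),("backL",(98,60),.085),("backR",(561,60),.085),("timerbar",(427,213),.061),("timerbody",(426,222),.04),("timR",(459,196),.061),("match",(243,223),.034)]:
    print(n,ray(T,tc(*t),z).round(4))
for n,t,z in [("hL",(365,295),.05),("hR",(492,218),.05),("fbotL",(222,437),.0)]: print('S',n,ray(S,sc(*t),z).round(4))
for t in [(177,174),(236,178),(223,279),(163,274)]: print("board",ray(T,t,.016).round(4))
for t in [(421,210),(473,211),(473,246),(421,243)]: print("tin",ray(T,t,.069).round(4))
for n,t in [("o1",(390,206)),("o2",(265,256)),("o3",(306,275)),("p",(358,259))]: print(n,ray(T,t,.095).round(4))
E
```

```text
b [0.511 0.122 0.098] [0.5154 0.1211 0.098 ]
a [0.5116 0.0273 0.106 ] [0.5087 0.0335 0.106 ]
salt [ 0.5073 -0.0687  0.09  ] [ 0.5036 -0.0607  0.09  ]
hL [0.5715 0.0739 0.05  ]
hR [ 0.5738 -0.0251  0.05  ]
hmid [0.5739 0.0241 0.05  ]
frontL [0.6102 0.1727 0.078 ]
frontR [ 0.617  -0.1222  0.078 ]
fL [0.6238 0.1734 0.078 ]
fR [ 0.6305 -0.1221  0.078 ]
backL [0.7777 0.1761 0.085 ]
backR [ 0.7842 -0.121   0.085 ]
timerbar [ 0.6871 -0.0375  0.061 ]
timerbody [ 0.6868 -0.0376  0.04  ]
timR [ 0.699  -0.0579  0.061 ]
match [0.685  0.0824 0.034 ]
S hL [0.6063 0.0805 0.05  ]
S hR [ 0.6116 -0.0226  0.05  ]
S fbotL [0.6211 0.1708 0.    ]
board [0.6413 0.4309 0.016 ]
board [0.6328 0.254  0.016 ]
board [0.3405 0.2755 0.016 ]
board [0.3484 0.4498 0.016 ]
tin [ 0.5426 -0.2728  0.069 ]
tin [ 0.543  -0.4192  0.069 ]
tin [ 0.4458 -0.4161  0.069 ]
tin [ 0.4514 -0.2716  0.069 ]
o1 [ 0.5476 -0.1826  0.095 ]
o2 [0.4053 0.1493 0.095 ]
o3 [0.3582 0.039  0.095 ]
p [ 0.4035 -0.0975  0.095 ]
```

```bash
cat >> h.py <<'E'
from scipy.spatial.transform import Rotation as Ro
def st(m):
    s=m.get_state();q=s["ee_rot"];R=Ro.from_quat([q[1],q[2],q[3],q[0]]).as_matrix()
    y=R[:,1];print("t",round(s["clock"],2),"pos",np.round(s["position"],4),"toolx",R[:,0].round(3),"jawdeg",round(np.degrees(np.arctan2(y[1],y[0])),2),"F",np.round(s["contact_force"],1),"w",round(s["width"],4),"q",np.round(s["qpos"],2))
E
python3 -c "
from h import *;from rig import manip;st(manip)"
```

```text
t 0.1 pos [ 0.1769 -0.5466  0.2065] toolx [-0.     0.002 -1.   ] jawdeg -72.08 F [-0.4 -0.8  0.5] w 0.0854 q [-1.38  0.28  1.51  0.    1.36 -0.12]
```

```bash
python3 -m crank '{"grip":[1,1,1,1,1,1,1,1,1,1,1,1,1,1,1,1,1,1],"slide":[[0,0,4],[28,57.7,5],[28,57.7,5],[28,57.7,5],[28,57.7,5],[28,57.7,5],[28,57.7,5],[28,57.7,5],[28,57.7,5],[28,57.7,5],[28,57.7,5],[28,57.7,5],[28,57.7,5],[28,57.7,5],[28,57.7,5],[28,57.7,5],[28,57.7,5],[28,57.7,5]],"roll":[0,-6,-12,-17.9,-17.9,-17.9,-17.9,-17.9,-17.9,-17.9,-17.9,-17.9,-17.9,-17.9,-17.9,-17.9,-17.9,-17.9]}' 30; python3 - <<'E'
from h import *;from rig import manip
st(manip);d=manip.get_image("wrist");pickle.dump(d,open("w1.pkl","wb"));cv2.imwrite("pics/w1.png",d["frame"][:,:,::-1])
R=np.array(d["R"]);print(-R.T@d["t"],R[2],R[0])
E
```

```text
clock: 1.9
position: [0.4564, 0.0286, 0.2573]
ee_rot: [0.0, -0.707, 0.001, 0.707]
contact_force: [-0.6, -0.5, -0.6]
width: 0.0854
t 1.9 pos [0.4564 0.0286 0.2573] toolx [-0.    -0.001 -1.   ] jawdeg -90.1 F [-0.6 -0.5 -0.6] w 0.0854 q [-0.09  0.07  1.64 -0.    1.43  1.48]
[0.52772971 0.02873593 0.42367065] [-0.28039575  0.00117008 -0.95988377] [-2.46027554e-03 -9.99996848e-01 -5.00292639e-04]
```

View pics/w1.png

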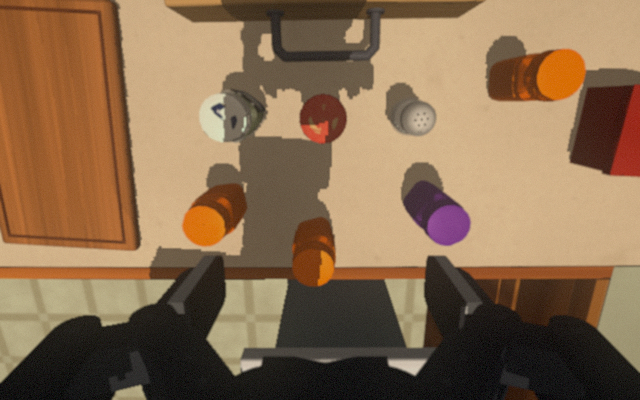

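The wrist picture shows lids b (225,118), a (323,119) and salt (417,118), and the handle bar at y≈56 between x=275 and 379.

```bash
python3 - <<'E'
from h import *
W=pickle.load(open("w1.pkl","rb"))
for n,p,z in [("b",(225,118),.098),("a",(323.5,119),.106),("salt",(417,118),.088),("hL",(280,56),.05),("hR",(374,55),.05)]:
    print(n,ray(W,p,z).round(4))
f=W["frame"][:,:,::-1]
cv2.imwrite("pics/w1c.png",cv2.resize(f[85:150,190:450],None,fx=3.07,fy=3.07,interpolation=cv2.INTER_CUBIC))
E
```

```text
b [0.5128 0.1225 0.098 ]
a [0.512  0.0299 0.106 ]
salt [ 0.5119 -0.0606  0.088 ]
hL [0.5725 0.0746 0.05  ]
hR [ 0.5733 -0.022   0.05  ]
```

View pics/w1c.png

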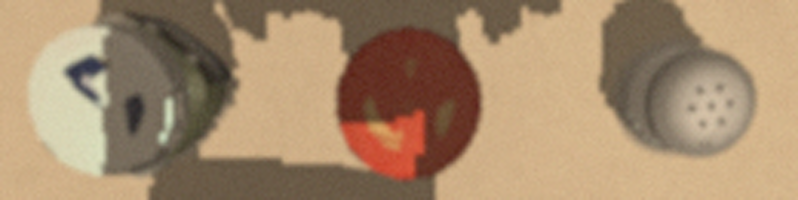

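```bash
cat >> h.py <<'E'
def snap(m,name,c="wrist"):
    d=m.get_image(c);pickle.dump(d,open(name+".pkl","wb"));return d
def shift(n1,n2,X,r=28):
    a,b=[pickle.load(open(n+".pkl","rb")) for n in (n1,n2)]
    u,v=proj(a,X).round().astype(int);g=[cv2.cvtColor(k["frame"],cv2.COLOR_RGB2GRAY).astype(np.float32) for k in (a,b)]
    t=g[0][max(v-r,0):v+r,u-r:u+r];w=g[1][max(v-r-12,0):v+r+12,u-r-12:u+r+12]
    s=cv2.matchTemplate(w,t,cv2.TM_CCOEFF_NORMED);_,sc,_,(mx,my)=cv2.minMaxLoc(s)
    def sub(l,c,h): return .5*(l-h)/(l-2*c+h)
    dx=dy=0
    if 0<mx<s.shape[1]-1 and 0<my<s.shape[0]-1: dx=sub(*s[my,mx-1:mx+2]);dy=sub(*s[my-1:my+2,mx])
    off=(min(12,max(v-r,0)-max(v-r-12,0)+0))
    du=mx+dx-12;dv=my+dy-off
    p=proj(a,X);A=ray(a,p,X[2]);B=ray(a,p+np.array([du,dv]),X[2]);print("px",round(du,2),round(dv,2),"score",round(sc,3),"shift mm",((B-A)*1e3).round(2))
E
python3 -m crank '{"grip":[1,1,1,1,1,1,1,1,1,1,1,1],"slide":[[5.6,9.5,-4],[5.6,9.5,-8],[5.6,9.5,-8],[5.6,9.5,-8],[5.6,9.5,-12],[5.6,9.5,-15],[5.6,9.5,-17],[5.6,9.5,-19],[5.6,9.5,-20.3],[5.6,9.5,-21.2],[5.6,9.5,-21.2],[5.6,9.5,-21.2]],"roll":[0,0,0,0,0,0,0,0,0,0,0,0]}'; python3 - <<'E'
from h import *;from rig import manip
st(manip);d=snap(manip,"b_pre");cv2.imwrite("pics/b_pre.png",d["frame"][:,:,::-1])
E
```

```text
clock: 3.15
position: [0.5135, 0.1243, 0.0461]
ee_rot: [-0.0, 0.708, -0.0, -0.707]
contact_force: [-0.3, 0.8, -0.6]
width: 0.0854
t 3.15 pos [0.5135 0.1243 0.0461] toolx [ 0.001 -0.    -1.   ] jawdeg -90.03 F [-0.3  0.8 -0.6] w 0.0854 q [ 0.11  0.35  1.84 -0.    0.95  1.68]
```

View pics/b_pre.png

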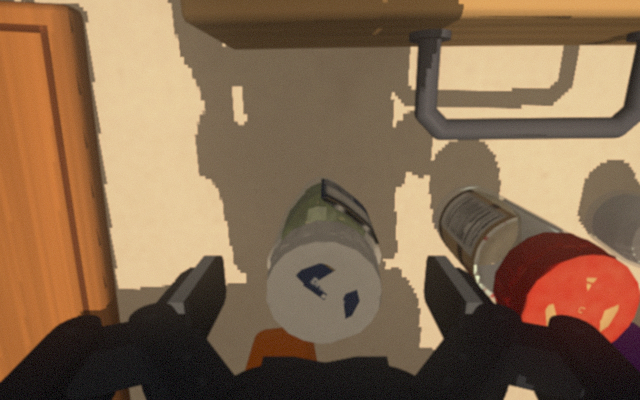

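The white lid is centred at (324,290) and the pads at x=224 and 426, so the jar is well centred. Closing.

```bash
python3 -m crank '{"grip":[0.6,0.5,0.4,0.3,0.3,0.3,0.3,0.3],"slide":[[0,0,0],[0,0,0],[0,0,0],[0,0,0],[0,0,0],[0,0,0],[0,0,0],[0,0,0]],"roll":[0,0,0,0,0,0,0,0]}' 30; python3 - <<'E'
from h import *;from rig import manip
st(manip);snap(manip,"b_post");shift("b_pre","b_post",ray(pickle.load(open("b_pre.pkl","rb")),(324,290),.098))
E
```

```text
clock: 4.0
position: [0.5134, 0.1247, 0.0463]
ee_rot: [0.0, 0.708, 0.0, -0.707]
contact_force: [-1.2, -1.1, 5.7]
width: 0.0462
t 4.0 pos [0.5134 0.1247 0.0463] toolx [ 0.001 -0.    -1.   ] jawdeg -89.96 F [-1.2 -1.1  5.7] w 0.0462 q [ 0.11  0.35  1.84 -0.    0.95  1.68]
px 1.41 -0.77 score 0.989 shift mm [ 0.33 -0.54  0.  ]
```

```bash
python3 -m crank '{"grip":[0.3,0.3,0.3,0.3,0.3,0.3,0.3,0.3,0.3,0.3,0.3,0.3,0.3,0.3,0.3,0.3,0.3,0.3,0.3,0.3],"slide":[[0,0,1],[0,0,3],[0,0,5],[0,0,6],[0,2,6],[1,5,6],[2,8,6],[3,11,6],[4,14,6],[5,17,6],[6,20,6],[7,22,6],[7.5,23.5,6],[7.5,24.5,6],[7.5,24.5,5],[7.5,24.5,3.5],[7.5,24.5,2.5],[7.5,24.5,2],[7.5,24.5,1.7],[7.5,24.5,1.7]],"roll":[0,0,0,0,0,0,0,0,0,0,0,0,0,0,0,0,0,0,0,0]}'; python3 - <<'E'
from h import *;from rig import manip
st(manip)
E
```

```text
clock: 6.05
position: [0.5881, 0.3695, 0.0629]
ee_rot: [0.0, 0.707, -0.0, -0.707]
contact_force: [0.2, 0.2, -1.5]
width: 0.0457
t 6.05 pos [0.5881 0.3695 0.0629] toolx [ 0.001 -0.    -1.   ] jawdeg -90.0 F [ 0.2  0.2 -1.5] w 0.0457 q [ 0.46  0.55  1.43 -0.    1.16  2.03]
```

```bash
python3 -m crank '{"grip":[0.3,0.3,0.7,1,1,1,1,1,1,1,1,1,1,1,1,1,1],"slide":[[0,0,-0.1],[0,0,-0.1],[0,0,-0.1],[0,0,-0.1],[0,0,-0.1],[0,0,0],[0,0,4],[0,0,8],[0,0,12],[-7.6,-34,12],[-7.6,-34,12],[-7.6,-34,12],[-7.6,-34,12],[-7.6,-34,12],[-7.6,-34,12],[-7.6,-34,12],[-7.6,-34,12]],"roll":[0,0,0,0,0,0,0,0,0,0,0,0,0,0,0,0,0]}'; python3 -m crank '{"grip":[1,1,1,1,1,1,1,1],"slide":[[0,0,-4],[0,0,-8],[0,0,-10],[0,0,-12],[0,0,-13],[0,0,-13.4],[0,0,-13.4],[0,0,-13.4]],"roll":[0,0,0,0,0,0,0,0]}'; python3 - <<'E'
from h import *;from rig import manip
st(manip);d=snap(manip,"a_pre");cv2.imwrite("pics/a_pre.png",d["frame"][:,:,::-1])
E
```

```text
clock: 7.75
position: [0.5105, 0.0246, 0.1826]
ee_rot: [0.001, -0.707, 0.003, 0.707]
contact_force: [0.2, -0.5, 0.2]
width: 0.0856
clock: 8.55
position: [0.5129, 0.03, 0.0492]
ee_rot: [0.0, 0.708, 0.0, -0.706]
contact_force: [-0.2, -0.4, 0.4]
width: 0.0853
t 8.55 pos [0.5129 0.03   0.0492] toolx [ 0.002 -0.    -1.   ] jawdeg -89.97 F [-0.2 -0.4  0.4] w 0.0853 q [-0.08  0.33  1.87 -0.    0.94  1.49]
```

View pics/a_pre.png

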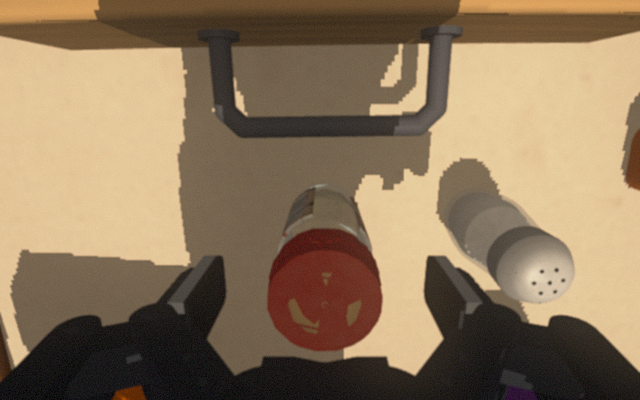

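The red lid is centred at (325,290) between the pads. The salt dots are at (549,282) and the handle bar at (325,126).

```bash
python3 -m crank '{"grip":[0.6,0.5,0.4,0.3,0.3,0.3,0.3,0.3],"slide":[[0,0,0],[0,0,0],[0,0,0],[0,0,0],[0,0,0],[0,0,0],[0,0,0],[0,0,0]],"roll":[0,0,0,0,0,0,0,0]}' 30; python3 - <<'E'
from h import *;from rig import manip
st(manip);snap(manip,"a_post");A=pickle.load(open("a_pre.pkl","rb"));shift("a_pre","a_post",ray(A,(325,290),.106))
print("salt",ray(A,(549,282),.09),ray(A,(534,264),.08));print("handle",ray(A,(230,126),.05),ray(A,(325,126),.05),ray(A,(437,124),.05), "roots",ray(A,(218,40),.05),ray(A,(443,35),.05))
E
```

```text
clock: 9.4
position: [0.5123, 0.0299, 0.0488]
ee_rot: [0.0, 0.707, 0.0, -0.707]
contact_force: [-0.7, -0.1, 5.6]
width: 0.0435
t 9.4 pos [0.5123 0.0299 0.0488] toolx [ 0.001 -0.    -1.   ] jawdeg -89.98 F [-0.7 -0.1  5.6] w 0.0435 q [-0.08  0.33  1.87 -0.    0.94  1.49]
px 0.5 -1.05 score 0.856 shift mm [ 0.44 -0.18  0.  ]
salt [ 0.51141538 -0.06398784  0.09      ] [ 0.51470313 -0.06297797  0.08      ]
handle [0.57277463 0.07591531 0.05      ] [0.57272665 0.03018085 0.05      ] [ 0.5737301  -0.02365327  0.05      ] roots [0.61089905 0.07849865 0.05      ] [ 0.61297322 -0.02288522  0.05      ]
```

```bash
python3 -m crank '{"grip":[0.3,0.3,0.3,0.3,0.3,0.3,0.3,0.3,0.3,0.3,0.3,0.3,0.3,0.3,0.3,0.3,0.3,0.3,0.3,0.3],"slide":[[0,0,1],[0,0,3],[0,0,5],[0,1,6],[0,3,6],[0,6,6],[0,9.5,6],[-0.5,13,6],[-1,16.5,6],[-1.2,20,6],[-1.2,23.5,6],[-1.2,27,6],[-1.2,30,6],[-1.2,32.5,6],[-1.2,34,5.5],[-1.2,34,4],[-1.2,34,2.5],[-1.2,34,2],[-1.2,34,1.6],[-1.2,34,1.6]],"roll":[0,0,0,0,0,0,0,0,0,0,0,0,0,0,0,0,0,0,0,0]}'; python3 - <<'E'
from h import *;from rig import manip
st(manip)
E
```

```text
clock: 11.45
position: [0.5001, 0.3697, 0.065]
ee_rot: [0.0, 0.707, -0.0, -0.707]
contact_force: [-0.9, -0.2, -1.9]
width: 0.0437
t 11.45 pos [0.5001 0.3697 0.065 ] toolx [ 0. -0. -1.] jawdeg -90.0 F [-0.9 -0.2 -1.9] w 0.0437 q [ 0.52  0.45  1.61 -0.    1.08  2.1 ]
```

```bash
python3 -m crank '{"grip":[0.3,0.3,0.7,1,1,1,1,1,1,1,1,1,1,1,1,1,1,1,1,1],"slide":[[0,0,-0.1],[0,0,-0.1],[0,0,-0.1],[0,0,-0.1],[0,0,-0.1],[0,0,0],[0,0,4],[0,0,8],[0,0,12],[1.2,-43.4,12],[1.2,-43.4,12],[1.2,-43.4,12],[1.2,-43.4,12],[1.2,-43.4,12],[1.2,-43.4,12],[1.2,-43.4,12],[1.2,-43.4,12],[1.2,-43.4,12],[1.2,-43.4,12],[1.2,-43.4,12]],"roll":[0,0,0,0,0,0,0,0,0,0,0,0,0,0,0,0,0,0,0,0]}'; python3 -m crank '{"grip":[1,1,1,1,1,1,1,1,1],"slide":[[0,0,-4],[0,0,-8],[0,0,-11],[0,0,-13],[0,0,-14.5],[0,0,-15.5],[0,0,-16.1],[0,0,-16.1],[0,0,-16.1]],"roll":[0,0,0,0,0,0,0,0,0]}'; python3 - <<'E'
from h import *;from rig import manip
st(manip);d=snap(manip,"s_pre");cv2.imwrite("pics/s_pre.png",d["frame"][:,:,::-1])
E
```

```text
clock: 13.45
position: [0.5118, -0.0646, 0.1842]
ee_rot: [0.001, -0.707, 0.0, 0.707]
contact_force: [0.1, -0.2, -0.5]
width: 0.0852
clock: 14.35
position: [0.5125, -0.0639, 0.0239]
ee_rot: [0.0, 0.708, 0.0, -0.707]
contact_force: [0.2, -0.2, 1.1]
width: 0.0853
t 14.35 pos [ 0.5125 -0.0639  0.0239] toolx [ 0.001 -0.    -1.   ] jawdeg -89.95 F [ 0.2 -0.2  1.1] w 0.0853 q [-0.26  0.36  1.89 -0.    0.88  1.31]
```

View pics/s_pre.png

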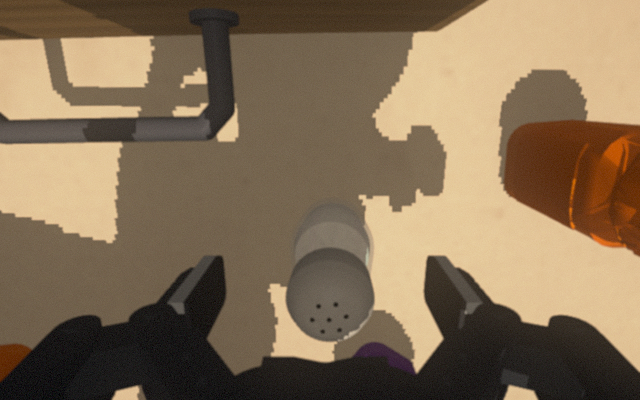

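The salt's cap is centred about (330,297), roughly 5 px right of the pads' middle. I'll close and measure the shift.

```bash
python3 -m crank '{"grip":[0.6,0.5,0.4,0.3,0.3,0.3,0.3,0.3],"slide":[[0,0,0],[0,0,0],[0,0,0],[0,0,0],[0,0,0],[0,0,0],[0,0,0],[0,0,0]],"roll":[0,0,0,0,0,0,0,0]}' 30; python3 - <<'E'
from h import *;from rig import manip
st(manip);snap(manip,"s_post");A=pickle.load(open("s_pre.pkl","rb"));shift("s_pre","s_post",ray(A,(330,297),.085));shift("s_pre","s_post",ray(A,(330,310),.09),40)
E
```

```text
clock: 15.2
position: [0.5123, -0.0646, 0.0238]
ee_rot: [0.0, 0.707, -0.0, -0.707]
contact_force: [-0.8, -0.8, 6.0]
width: 0.0354
t 15.2 pos [ 0.5123 -0.0646  0.0238] toolx [ 0.001 -0.001 -1.   ] jawdeg -89.97 F [-0.8 -0.8  6. ] w 0.0354 q [-0.26  0.36  1.89 -0.    0.88  1.31]
px -10.17 -0.79 score 0.936 shift mm [0.32 3.61 0.  ]
px -8.07 -0.15 score 0.909 shift mm [0.06 2.76 0.  ]
```

```bash
python3 - <<'E'
from h import *
d=pickle.load(open("s_post.pkl","rb"));cv2.imwrite("pics/s_post.png",d["frame"][180:,150:500,::-1])
E
```

```text
(no output)
```

View pics/s_post.png

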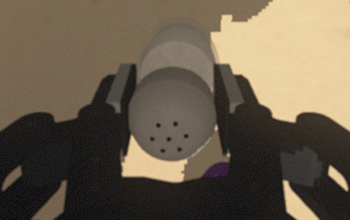

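Width reads 35 mm where 44 is expected, but the jar is upright between the pads. I'll test with a small lift.

```bash
python3 -m crank '{"grip":[0.3,0.3,0.3,0.3],"slide":[[0,0,0.5],[0,0,1],[0,0,1.5],[0,0,1.5]],"roll":[0,0,0,0]}'; python3 - <<'E'
from h import *;from rig import manip
st(manip);d=snap(manip,"s_up");im=[pickle.load(open(n+".pkl","rb"))["frame"][180:,180:460,::-1] for n in ("s_up","b_post")];cv2.imwrite("pics/s_up.png",np.hstack(im))
E
```

```text
clock: 15.65
position: [0.5124, -0.0641, 0.039]
ee_rot: [0.0, 0.708, 0.0, -0.707]
contact_force: [-0.9, -0.9, -1.5]
width: 0.0348
t 15.65 pos [ 0.5124 -0.0641  0.039 ] toolx [ 0.001 -0.    -1.   ] jawdeg -89.98 F [-0.9 -0.9 -1.5] w 0.0348 q [-0.26  0.34  1.88  0.    0.92  1.31]
```

View pics/s_up.png

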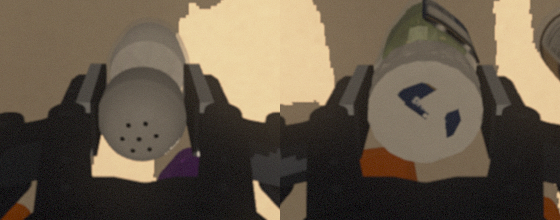

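The shaker is held, leaning about 3° (dots at x=138, pads' middle at 144). It will right itself on release, so I'm carrying it to the board.

```bash
python3 -m crank '{"grip":[0.3,0.3,0.3,0.3,0.3,0.3,0.3,0.3,0.3,0.3,0.3,0.3,0.3,0.3,0.3,0.3,0.3,0.3],"slide":[[0,0,2],[0,0,4],[0,1.5,5],[0,4,5],[0,7.5,5],[0,11,5],[0,14.5,5],[0,18,5],[0,21.5,5],[0,25,5],[0,28,5],[0,31,5],[-2.5,33.5,5],[-5,36,5],[-7.5,38.5,5],[-9.5,41,5],[-10,42.4,5],[-10,42.4,5]],"roll":[0,0,0,0,0,0,0,0,0,0,0,0,0,0,0,0,0,0]}'; python3 -m crank '{"grip":[0.3,0.3,0.3,0.3,0.3,0.3,0.5,0.6,0.7,0.8,1,1,1,1,1],"slide":[[0,0,-1.5],[0,0,-3],[0,0,-4],[0,0,-4.5],[0,0,-4.8],[0,0,-4.9],[0,0,-4.9],[0,0,-4.9],[0,0,-4.9],[0,0,-4.9],[0,0,-4.9],[0,0,-4.9],[0,0,0],[0,0,5],[0,0,10]],"roll":[0,0,0,0,0,0,0,0,0,0,0,0,0,0,0]}'; python3 - <<'E'
from h import *;from rig import manip
st(manip)
E
```

```text
clock: 17.5
position: [0.4108, 0.362, 0.0881]
ee_rot: [0.001, 0.707, 0.001, -0.707]
contact_force: [0.3, -0.8, -1.1]
width: 0.0346
clock: 19.0
position: [0.4115, 0.3596, 0.1897]
ee_rot: [-0.0, -0.707, 0.0, 0.707]
contact_force: [0.8, 1.4, 0.2]
width: 0.0856
t 19.0 pos [0.4115 0.3596 0.1897] toolx [-0.001 -0.001 -1.   ] jawdeg -89.97 F [0.8 1.4 0.2] w 0.0856 q [ 0.59  0.24  1.59 -0.    1.3   2.16]
```

```bash
python3 -m crank '{"grip":[0.4,0.4,0.4,0.4,0.4,0.4,0.4,0.4,0.4,0.4,0.4,0.4,0.4,0.4],"slide":[[0,-5,0],[16.2,-33.4,0],[16.2,-33.4,0],[16.2,-33.4,0],[16.2,-33.4,0],[16.2,-33.4,0],[16.2,-33.4,0],[16.2,-33.4,0],[16.2,-33.4,0],[16.2,-33.4,0],[16.2,-33.4,0],[16.2,-33.4,-4],[16.2,-33.4,-7],[16.2,-33.4,-7]],"roll":[8,16,24,32,40,48,56,64,72,80,88,91.2,91.2,91.2]}'; python3 - <<'E'
from h import *;from rig import manip
st(manip);d=snap(manip,"h_pre");cv2.imwrite("pics/h_pre.png",d["frame"][:,:,::-1])
E
```

```text
clock: 20.4
position: [0.5702, 0.0261, 0.1142]
ee_rot: [0.503, 0.493, 0.508, -0.497]
contact_force: [-0.8, -0.1, -0.2]
width: 0.0344
t 20.4 pos [0.5702 0.0261 0.1142] toolx [-0.009  0.001 -1.   ] jawdeg 1.21 F [-0.8 -0.1 -0.2] w 0.0344 q [-0.08  0.34  1.65  0.    1.16 -0.1 ]
```

View pics/h_pre.png

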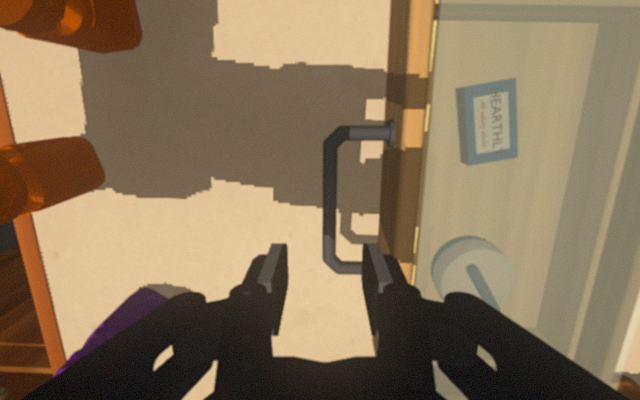

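The bar is at column ~330 with the pads' middle at 325. Descending.

```bash
python3 - <<'E'
from h import *
d=pickle.load(open("h_pre.pkl","rb"))
for p in [(331,145),(330,198),(329,252)]: print(ray(d,p,.05))
E
python3 -m crank '{"grip":[0.4,0.4,0.4,0.4,0.4,0.4,0,0,0,0,0],"slide":[[0.2,0,-3],[0.2,0,-5],[0.2,0,-6.5],[0.2,0,-7.6],[0.2,0,-8.2],[0.2,0,-8.2],[0.2,0,-8.2],[0.2,0,-8.2],[0.2,0,-8.2],[0.2,0,-8.2],[0.2,0,-8.2]],"roll":[0,0,0,0,0,0,0,0,0,0,0]}' 40; python3 - <<'E'
from h import *;from rig import manip
st(manip)
E
```

```text
[0.57324218 0.06918982 0.05      ]
[0.57349492 0.03176355 0.05      ]
[ 0.57379455 -0.01002754  0.05      ]
clock: 21.55
position: [0.576, 0.0258, 0.0365]
ee_rot: [0.505, 0.495, 0.505, -0.495]
contact_force: [0.8, 0.2, -0.4]
width: -0.0002
t 21.55 pos [0.576  0.0258 0.0365] toolx [ 0. -0. -1.] jawdeg 1.22 F [ 0.8  0.2 -0.4] w -0.0002 q [-0.08  0.42  1.75 -0.    0.97 -0.1 ]
```

```bash
python3 - <<'E'
from h import *;from rig import manip
d=snap(manip,"h_c");S=manip.get_image("scene")["frame"]
a=d["frame"][120:400,200:480];b=cv2.resize(S[150:270,210:350],None,fx=2.34,fy=2.34)[:280]
cv2.imwrite("pics/h_c.png",np.hstack([a,b])[:,:,::-1])
E
```

```text
(no output)
```

View pics/h_c.png

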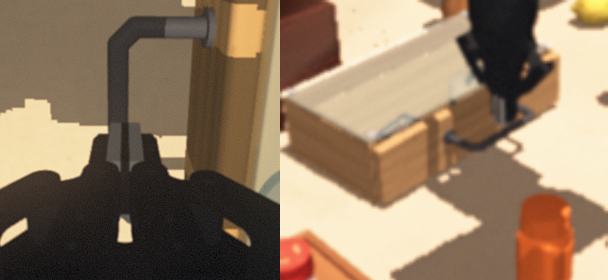

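```bash
python3 - <<'E'
from h import *;from rig import manip
d=pickle.load(open("h_c.pkl","rb"));S=pickle.load(open("scene0.pkl","rb"));p=np.array(manip.get_state()["position"])
for dz in (0,.01,.02,.03): q=p+[0,0,dz];print(dz,"wrist crop",proj(d,q)-[200,120],"scene crop",(proj(S,q)-[210,150])*2.34+[280,0])
E
```

```text
0 wrist crop [124.13182747 121.02556014] scene crop [503.32981484 137.70892267]
0.01 wrist crop [124.11914755 128.88752106] scene crop [503.23515111 130.30072996]
0.02 wrist crop [124.10496386 137.68620343] scene crop [503.13981156 122.81943362]
0.03 wrist crop [124.08899319 147.59890408] scene crop [503.04379245 115.26414086]
```

The pads closed just above the bar. With the salt having been gripped at its neck, that suggests the pads sit about 2 cm higher than assumed. I'll reopen, go 1.6 cm lower and close again.

```bash
python3 -m crank '{"grip":[0.4,0.4,0.4,0.4,0.4,0.4,0.4,0.4,0,0,0,0,0],"slide":[[0,0,0.5],[0,0,0.5],[0,0,0.5],[-0.2,0,0.5],[-0.2,0,-0.5],[-0.2,0,-1.2],[-0.2,0,-1.6],[-0.2,0,-1.6],[-0.2,0,-1.6],[-0.2,0,-1.6],[-0.2,0,-1.6],[-0.2,0,-1.6],[-0.2,0,-1.6]],"roll":[0,0,0,0,0,0,0,0,0,0,0,0,0]}' 40; python3 - <<'E'
from h import *;from rig import manip
st(manip)
E
```

```text
clock: 22.95
position: [0.5726, 0.0258, 0.0204]
ee_rot: [0.505, 0.494, 0.506, -0.495]
contact_force: [-5.7, -0.3, 3.9]
width: 0.0081
t 22.95 pos [0.5726 0.0258 0.0204] toolx [-0.002 -0.    -1.   ] jawdeg 1.22 F [-5.7 -0.3  3.9] w 0.0081 q [-0.08  0.44  1.77 -0.    0.94 -0.1 ]
```

```bash
python3 -m crank '{"grip":[0,0,0,0,0,0,0,0,0,0,0,0,0,0],"slide":[[-0.5,0,0],[-1.5,0,0],[-2.5,-0.1,0],[-3.5,-0.1,0],[-4.5,-0.1,0],[-5.5,-0.1,0],[-6.5,-0.2,0],[-7.5,-0.2,0],[-8.5,-0.2,0],[-9.5,-0.2,0],[-10.5,-0.3,0],[-11.2,-0.3,0],[-11.6,-0.3,0],[-11.6,-0.3,0]],"roll":[0,0,0,0,0,0,0,0,0,0,0,0,0,0]}'; python3 - <<'E'
from h import *;from rig import manip
st(manip)
E
```

```text
clock: 24.35
position: [0.4555, 0.0241, 0.0204]
ee_rot: [0.504, 0.495, 0.506, -0.495]
contact_force: [-1.7, 7.5, 1.3]
width: 0.0082
t 24.35 pos [0.4555 0.0241 0.0204] toolx [-0.003  0.002 -1.   ] jawdeg 1.17 F [-1.7  7.5  1.3] w 0.0082 q [-0.1   0.3   2.02  0.    0.83 -0.12]
```

```bash
python3 -m crank '{"grip":[0.4,0.4,0.4,0.4,0.4,0.87,0.87,0.87,0.87,0.87,0.87,0.87,0.87,0.87,0.87,0.87,0.87,0.87,0.87],"slide":[[0,0,0],[0,0,0],[0,0,4],[0,0,8],[0,0,12],[11.4,-6.4,12],[11.4,-6.4,12],[11.4,-6.4,12],[11.4,-6.4,12],[11.4,-6.4,12],[11.4,-6.4,12],[11.4,-6.4,12],[11.4,-6.4,12],[11.4,-6.4,12],[11.4,-6.4,12],[11.4,-6.4,12],[11.4,-6.4,9],[11.4,-6.4,9],[11.4,-6.4,9]],"roll":[0,0,0,0,-8,-16,-24,-32,-40,-48,-56,-64,-72,-80,-88,-91.2,-91.2,-91.2,-91.2]}'; python3 - <<'E'
from h import *;from rig import manip
st(manip);W=snap(manip,"t_w")["frame"];S=snap(manip,"t_s","scene");T=snap(manip,"t_t","top")["frame"]
p=np.array(manip.get_state()["position"]);u,v=proj(S,p).astype(int);print(u,v,proj(S,p+[0,0,.02]))
c=lambda f,x,y,w,h,W_,H_:cv2.resize(f[y:y+h,x:x+w],(W_,H_),interpolation=cv2.INTER_CUBIC)
top=np.hstack([c(W,100,80,400,250,480,300),c(T,240,120,160,150,320,300)])
bot=np.hstack([c(S["frame"],u-65,v-60,100,75,400,300),c(S["frame"],160,170,160,120,400,300)])
cv2.imwrite("pics/t.png",np.vstack([top,bot])[:,:,::-1])
E
```

```text
clock: 26.25
position: [0.5711, -0.0415, 0.11]
ee_rot: [-0.0, -0.706, 0.0, 0.708]
contact_force: [0.8, -0.1, 0.5]
width: 0.0742
t 26.25 pos [ 0.5711 -0.0415  0.11  ] toolx [-0.002 -0.    -1.   ] jawdeg -89.97 F [ 0.8 -0.1  0.5] w 0.0742 q [-0.19  0.34  1.66 -0.    1.14  1.38]
323 175 [323.33678385 169.04882512]
```

View pics/t.png

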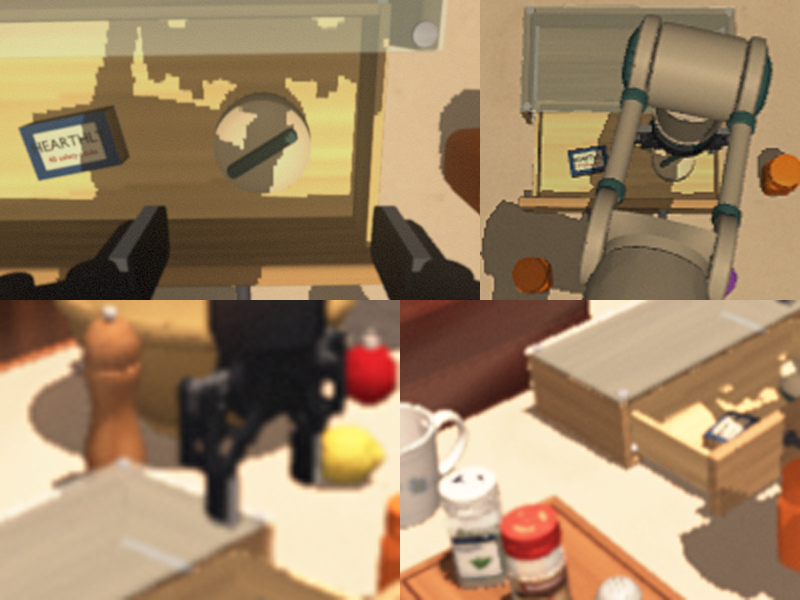

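```bash
python3 - <<'E'
from h import *
S=pickle.load(open("t_s.pkl","rb"));W=pickle.load(open("t_w.pkl","rb"))
p=np.array([.5711,-.0415,.11])
for dz in (0,.01,.02,.03,.04): print(dz,"L",proj(S,p+[0,.042,dz]).round(1),"R",proj(S,p+[0,-.042,dz]).round(1))
print("meas L(312.5,171.2) R(333.7,160)")
print("timer bar top",ray(W,(318.5,206),.061),"disc(mid)",ray(W,(318.3,199),.045))
print("wall R inner top",ray(W,(100+365/1.2,80+200/1.2),.059),"match",ray(W,(100+125/1.2,80+150/1.2),.03))
E
```

```text
0 L [313.1 181.9] R [333.7 171.1]
0.01 L [313.1 178.6] R [333.8 167.8]
0.02 L [313.1 175.1] R [333.9 164.5]
0.03 L [313.1 171.7] R [334.  161.2]
0.04 L [313.1 168.2] R [334.1 157.9]
meas L(312.5,171.2) R(333.7,160)
timer bar top [ 0.57512135 -0.03706225  0.061     ] disc(mid) [ 0.57532423 -0.03663737  0.045     ]
wall R inner top [ 0.54466647 -0.09679093  0.059     ] match [0.56617856 0.05100749 0.03      ]
```

The fingertips (scene px 312.5,171 and 333.7,160) sit 2 cm higher than the TCP implies, so I go 2 cm lower from here on. The timer is at (0.575,-0.037), the matchbox to its left.

```bash
python3 -m crank '{"grip":[0.87,0.87,0.87,0.87,0.87,0.87,0.87,0.87,0.87],"slide":[[0.4,0.4,0],[0.4,0.4,-3],[0.4,0.4,-6],[0.4,0.4,-8],[0.4,0.4,-9.5],[0.4,0.4,-10.3],[0.4,0.4,-10.8],[0.4,0.4,-10.8],[0.4,0.4,-10.8]],"roll":[0,0,0,0,0,0,0,0,0]}' 30; python3 -c "
from h import *;from rig import manip
st(manip)"; python3 -m crank '{"grip":[0.8,0.75,0.7,0.65,0.6,0.5,0.5,0.5,0.5],"slide":[[0,0,0],[0,0,0],[0,0,0],[0,0,0],[0,0,0],[0,0,0],[0,0,0],[0,0,0],[0,0,0]],"roll":[0,0,0,0,0,0,0,0,0]}'
```

```text
clock: 27.3
position: [0.5767, -0.0372, 0.0031]
ee_rot: [0.0, 0.708, 0.0, -0.707]
contact_force: [-0.0, 1.2, -0.4]
width: 0.0741
t 27.3 pos [ 0.5767 -0.0372  0.0031] toolx [ 0.002 -0.    -1.   ] jawdeg -89.97 F [-0.   1.2 -0.4] w 0.0741 q [-0.18  0.46  1.78 -0.    0.9   1.39]
clock: 28.2
position: [0.5764, -0.0371, 0.0032]
ee_rot: [0.0, 0.708, 0.0, -0.707]
contact_force: [-1.1, 0.5, 6.1]
width: 0.0573
```

```bash
python3 -m crank '{"grip":[0.5,0.5,0.5,0.5,0.5,0.5,0.5,0.5,0.5,0.5,0.5,0.5,0.5,0.5,0.5,0.5,0.5,0.5],"slide":[[0,0,1],[0,0,3],[0,0,6],[0,0,9],[0,0,12],[-2,-2,12],[-4,-5,12],[-6,-8,12],[-8,-11,12],[-9,-14,12],[-10,-17,12],[-11,-20,12],[-12,-23,12],[-13,-26,12],[-14,-29,12],[-14.5,-31,12],[-14.5,-31,12],[-14.5,-31,12]],"roll":[0,0,0,0,0,0,0,0,0,0,0,0,0,0,0,0,0,0]}'; python3 - <<'E'
from h import *;from rig import manip
st(manip);d=snap(manip,"tin_w");cv2.imwrite("pics/tin_w.png",d["frame"][:,:,::-1])
E
```

```text
clock: 30.0
position: [0.4305, -0.3468, 0.1222]
ee_rot: [0.001, -0.707, -0.0, 0.707]
contact_force: [0.4, 0.6, -1.0]
width: 0.0572
t 30.0 pos [ 0.4305 -0.3468  0.1222] toolx [-0.     0.001 -1.   ] jawdeg -90.05 F [ 0.4  0.6 -1. ] w 0.0572 q [-0.8   0.3   1.69  0.    1.15  0.77]
```

View pics/tin_w.png

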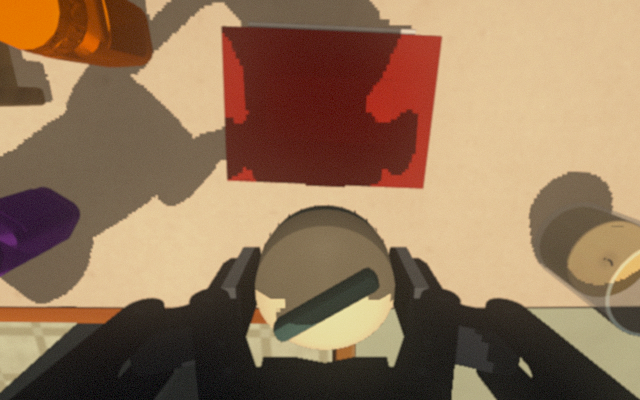

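Lid corners are at (222,27), (441,37), (423,188) and (228,181). The timer is held level with its centre near (326,300).

```bash
python3 - <<'E'
from h import *
W=pickle.load(open("tin_w.pkl","rb"));C=[ray(W,p,.069) for p in [(222,27),(441,37),(423,188),(228,181)]]
for c in C: print(c.round(4))
print("mid",np.mean(C,0))
print("timer bar",ray(W,(327,305),.061+.119),"disc",ray(W,(325,284),.045+.119))
E
```

```text
[ 0.5444 -0.2857  0.069 ]
[ 0.5388 -0.4159  0.069 ]
[ 0.4459 -0.4124  0.069 ]
[ 0.4508 -0.2819  0.069 ]
mid [ 0.49496817 -0.34896122  0.069     ]
timer bar [ 0.42970209 -0.34743874  0.18      ] disc [ 0.42908095 -0.34668655  0.164     ]
```

```bash
python3 -m crank '{"grip":[0.5,0.5,0.5,0.5,0.5,0.5,0.5,0.5,0.5,0.5],"slide":[[2,-0.1,0],[4.5,-0.2,0],[6.5,-0.2,0],[6.5,-0.2,-2],[6.5,-0.2,-4],[6.5,-0.2,-5.3],[6.5,-0.2,-6],[6.5,-0.2,-6.4],[6.5,-0.2,-6.5],[6.5,-0.2,-6.5]],"roll":[0,0,0,0,0,0,0,0,0,0]}'; python3 -c "
from h import *;from rig import manip
st(manip)"
```

```text
clock: 31.05
position: [0.4963, -0.3495, 0.0579]
ee_rot: [0.0, 0.707, -0.0, -0.707]
contact_force: [-0.4, 0.2, -1.9]
width: 0.0573
t 31.05 pos [ 0.4963 -0.3495  0.0579] toolx [ 0.001 -0.001 -1.   ] jawdeg -89.98 F [-0.4  0.2 -1.9] w 0.0573 q [-0.73  0.44  1.65 -0.    1.05  0.84]
```

```bash
python3 -m crank '{"grip":[0.5,0.5,0.5],"slide":[[0,0,-0.15],[0,0,-0.25],[0,0,-0.25]],"roll":[0,0,0]}';  python3 -m crank '{"grip":[0.7,0.75,0.8,0.87,0.87,0.87,0.87,0.87,0.87],"slide":[[0,0,0],[0,0,0],[0,0,0],[0,0,0],[0,0,1],[0,0,4],[0,0,8],[0,0,12],[0,0,12]],"roll":[0,0,0,0,0,0,0,0,0]}'
```

```text
clock: 31.35
position: [0.4959, -0.3492, 0.055]
ee_rot: [0.0, 0.707, -0.0, -0.707]
contact_force: [0.6, -0.2, -0.8]
width: 0.0572
clock: 32.25
position: [0.4991, -0.3519, 0.1822]
ee_rot: [0.003, 0.711, -0.003, -0.704]
contact_force: [0.3, -1.2, 0.2]
width: 0.0744
```

```bash
python3 -m crank '{"grip":[0.4,0.4,0.4,0.4,0.4,0.4,0.4,0.4,0.4,0.4,0.4,0.4,0.4,0.4],"slide":[[-4.1,5,0],[-4.1,37.4,0],[-4.1,37.4,0],[-4.1,37.4,0],[-4.1,37.4,0],[-4.1,37.4,0],[-4.1,37.4,0],[-4.1,37.4,0],[-4.1,37.4,0],[-4.1,37.4,0],[-4.1,37.4,0],[-4.1,37.4,0],[-4.1,37.4,0],[-4.1,37.4,0]],"roll":[8,16,24,32,40,48,56,64,72,80,88,91.2,91.2,91.2]}';python3 -c "
from h import *;from rig import manip
st(manip);d=pickle.load(open('t_t.pkl','rb'));snap(manip,'h2','wrist')"
```

```text
clock: 33.65
position: [0.4548, 0.0249, 0.1749]
ee_rot: [0.505, 0.495, 0.505, -0.495]
contact_force: [-0.6, -0.2, 0.3]
width: 0.0339
t 33.65 pos [0.4548 0.0249 0.1749] toolx [ 0. -0. -1.] jawdeg 1.15 F [-0.6 -0.2  0.3] w 0.0339 q [-0.1   0.12  1.8   0.    1.23 -0.12]
```

```bash
python3 -m crank '{"grip":[0.4,0.4,0.4,0.4,0.4,0.4,0.4,0,0,0,0,0],"slide":[[0.1,0,-4],[0.1,0,-8],[0.1,0,-11],[0.1,0,-13.5],[0.1,0,-15],[0.1,0,-15.4],[0.1,0,-15.4],[0.1,0,-15.4],[0.1,0,-15.4],[0.1,0,-15.4],[0.1,0,-15.4],[0.1,0,-15.4]],"roll":[0,0,0,0,0,0,0,0,0,0,0,0]}' 40;python3 -c "
from h import *;from rig import manip
st(manip)"
```

```text
clock: 34.9
position: [0.4568, 0.0247, 0.0219]
ee_rot: [0.506, 0.495, 0.505, -0.494]
contact_force: [-0.7, -0.3, 6.3]
width: 0.0079
t 34.9 pos [0.4568 0.0247 0.0219] toolx [ 0.002 -0.    -1.   ] jawdeg 1.21 F [-0.7 -0.3  6.3] w 0.0079 q [-0.1   0.29  2.02 -0.    0.83 -0.12]
```

```bash
python3 -m crank '{"grip":[0,0,0,0,0,0,0,0,0,0,0,0,0,0],"slide":[[0.5,0,0],[1.5,0,0],[2.5,0.1,0],[3.5,0.1,0],[4.5,0.1,0],[5.5,0.1,0],[6.5,0.1,0],[7.5,0.2,0],[8.5,0.2,0],[9.5,0.2,0],[10.5,0.2,0],[11.1,0.2,0],[11.4,0.2,0],[11.4,0.2,0]],"roll":[0,0,0,0,0,0,0,0,0,0,0,0,0,0]}';python3 -m crank '{"grip":[0,0,0,0],"slide":[[0.1,0,0],[0.2,0,0],[0.3,0,0],[0.3,0,0]],"roll":[0,0,0,0]}'
```

```text
clock: 36.3
position: [0.5715, 0.0264, 0.0219]
ee_rot: [0.506, 0.495, 0.504, -0.494]
contact_force: [1.3, -1.8, 4.1]
width: 0.0079
clock: 36.7
position: [0.5726, 0.0264, 0.0219]
ee_rot: [0.506, 0.494, 0.505, -0.495]
contact_force: [-3.1, -1.6, 7.7]
width: 0.0078
```

```bash
python3 -m crank '{"grip":[0,0,0,0],"slide":[[0.1,0,0],[0.2,0,0],[0.2,0,0],[0.2,0,0]],"roll":[0,0,0,0]}'
```

```text
clock: 37.1
position: [0.5725, 0.0264, 0.0218]
ee_rot: [0.505, 0.493, 0.506, -0.496]
contact_force: [-5.4, -1.2, 10.5]
width: 0.0082
```

The drawer is at its stop: x holds at 0.5725 as I press harder, the same reading as before opening. Next I return the salt.

```bash
python3 -m crank '{"grip":[0.4,0.4,0.4,0.4,0.4,0.4,1,1,1,1,1,1,1,1,1,1,1,1,1,1],"slide":[[0,0,0],[0,0,0],[-0.3,0,2],[-0.3,0,6],[-0.3,0,11],[-0.3,0,16],[-16.4,33.3,16],[-16.4,33.3,16],[-16.4,33.3,16],[-16.4,33.3,16],[-16.4,33.3,16],[-16.4,33.3,16],[-16.4,33.3,16],[-16.4,33.3,16],[-16.4,33.3,16],[-16.4,33.3,16],[-16.4,33.3,16],[-16.4,33.3,16],[-16.4,33.3,16],[-16.4,33.3,16]],"roll":[0,0,0,0,0,0,-8,-16,-24,-32,-40,-48,-56,-64,-72,-80,-88,-91.2,-91.2,-91.2]}';python3 - <<'E'
from h import *;from rig import manip
st(manip);d=snap(manip,"sb");T=snap(manip,"top2","top")["frame"];t0=pickle.load(open("top0.pkl","rb"))["frame"]
c=lambda f,x,y,w,h,W_,H_:cv2.resize(f[y:y+h,x:x+w],(W_,H_),interpolation=cv2.INTER_CUBIC)
cv2.imwrite("pics/sb.png",np.vstack([c(d["frame"],100,0,500,350,429,300),c(T,240,100,240,160,429,286)])[:,:,::-1])
E
```

```text
clock: 39.1
position: [0.4109, 0.36, 0.1806]
ee_rot: [-0.001, -0.707, -0.001, 0.707]
contact_force: [0.4, 0.3, 0.3]
width: 0.0852
t 39.1 pos [0.4109 0.36   0.1806] toolx [-0. -0. -1.] jawdeg -89.9 F [0.4 0.3 0.3] w 0.0852 q [0.59 0.25 1.61 0.   1.28 2.16]
```

View pics/sb.png

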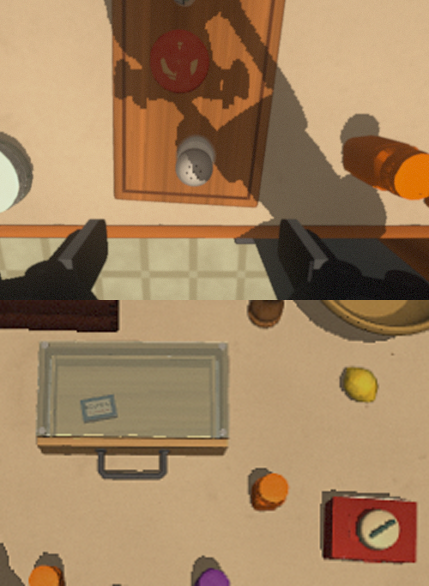

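The drawer is shut with the matchbox inside, the timer stands on the tin, and the salt stands on the board with its dots at about px (324,196).

```bash
python3 - <<'E'
from h import *
d=pickle.load(open("sb.pkl","rb"));print("board salt",ray(d,(100+192/.858,168/.858),.106))
d=pickle.load(open("s_pre.pkl","rb"));print("orig salt",ray(d,(330,318),.09),proj(d,[.5125,-.0639,.09]))
a=pickle.load(open("top0.pkl","rb"));b=pickle.load(open("top2.pkl","rb"))
# drawer shut check: handle region
g=[cv2.cvtColor(k["frame"],cv2.COLOR_RGB2GRAY).astype(np.float32) for k in (a,b)]
for nm,(x0,y0,x1,y1) in {"handle":(292,180,336,201),"matchbox":(280,148,312,174),"unit":(258,120,290,140)}.items():
    t=g[0][y0:y1,x0:x1];s=cv2.matchTemplate(g[1][y0-5:y1+5,x0-5:x1+5],t,cv2.TM_CCOEFF_NORMED);_,sc,_,m=cv2.minMaxLoc(s);print(nm,np.array(m)-5,round(sc,3))
E
python3 -m crank '{"grip":[1,1,1,1,1,1,1,1,1,1],"slide":[[0.1,0,-4],[0.1,0,-8],[0.1,0,-11],[0.1,0,-13],[0.1,0,-14.5],[0.1,0,-15.6],[0.1,0,-16],[0.1,0,-16],[0.1,0,-16],[0.1,0,-16]],"roll":[0,0,0,0,0,0,0,0,0,0]}';python3 -c "
from h import *;from rig import manip
st(manip);snap(manip,'s2_pre')"; python3 -m crank '{"grip":[0.6,0.55,0.5,0.45,0.4,0.35,0.35,0.35],"slide":[[0,0,0],[0,0,0],[0,0,0],[0,0,0],[0,0,0],[0,0,0],[0,0,0],[0,0,0]],"roll":[0,0,0,0,0,0,0,0]}' 30;python3 -c "
from h import *;from rig import manip
st(manip);snap(manip,'s2_post');shift('s2_pre','s2_post',[.411,.36,.104],40)"
```

```text
board salt [0.41492977 0.3610231  0.106     ]
orig salt [ 0.51193619 -0.06545744  0.09      ] [325.49049863 316.59314167]
handle [0 0] 0.999
matchbox [0 0] 0.975
unit [0 0] 0.996
clock: 40.2
position: [0.4126, 0.3603, 0.0217]
ee_rot: [-0.0, 0.708, 0.001, -0.707]
contact_force: [0.2, 1.0, 0.5]
width: 0.0853
t 40.2 pos [0.4126 0.3603 0.0217] toolx [ 0.002  0.001 -1.   ] jawdeg -89.97 F [0.2 1.  0.5] w 0.0853 q [ 0.59  0.4   1.83 -0.    0.91  2.16]
clock: 41.05
position: [0.4121, 0.3597, 0.0213]
ee_rot: [0.0, 0.707, 0.0, -0.707]
contact_force: [-1.2, -2.5, 6.3]
width: 0.0397
t 41.05 pos [0.4121 0.3597 0.0213] toolx [ 0. -0. -1.] jawdeg -89.97 F [-1.2 -2.5  6.3] w 0.0397 q [ 0.59  0.4   1.83 -0.    0.91  2.16]
px -9.63 -0.18 score 0.973 shift mm [ 0.06  2.89 -0.  ]
```

```bash
cat >> h.py <<'E'
def dots(d,z,u0=330,v0=315,r=45):
    g=cv2.cvtColor(d["frame"],cv2.COLOR_RGB2GRAY)[v0-r:v0+r,u0-r:u0+r]
    bh=cv2.morphologyEx(g,cv2.MORPH_BLACKHAT,np.ones((9,9)));m=(bh>25).astype(np.uint8)
    n,_,s,c=cv2.connectedComponentsWithStats(m);k=[i for i in range(1,n) if 4<=s[i,4]<=60 and max(s[i,2:4])<=10]
    P=c[k]+[u0-r,v0-r];print(P.round(0).tolist());q=np.median(P,0);print("dots",len(k),q.round(1),ray(d,q,z).round(4))
E
python3 - <<'E'
from h import *
for n,z in [("s_pre",.09),("s_post",.09),("s_up",.105),("s2_pre",.106),("s2_post",.106)]: print(n);dots(pickle.load(open(n+".pkl","rb")),z)
E
```

```text
s_pre
[[335.0, 304.0], [318.0, 306.0], [373.0, 313.0], [346.0, 316.0], [312.0, 320.0], [329.0, 320.0], [322.0, 331.0], [339.0, 330.0], [333.0, 352.0]]
dots 9 [332.9 319.5] [ 0.5113 -0.0665  0.09  ]
s_post
[[325.0, 303.0], [308.0, 305.0], [336.0, 316.0], [302.0, 318.0], [318.0, 319.0], [329.0, 329.0], [312.0, 330.0], [332.0, 352.0], [334.0, 358.0]]
dots 9 [325.  318.8] [ 0.5115 -0.0643  0.09  ]
s_up
[[325.0, 303.0], [308.0, 305.0], [336.0, 316.0], [302.0, 318.0], [319.0, 319.0], [373.0, 325.0], [329.0, 329.0], [312.0, 330.0], [333.0, 355.0]]
dots 9 [325.1 318.8] [ 0.5115 -0.064   0.105 ]
s2_pre
[[290.0, 270.0], [335.0, 340.0], [315.0, 341.0], [347.0, 353.0], [327.0, 357.0]]
dots 5 [327.4 341.4] [0.417  0.3597 0.106 ]
s2_post
[[373.0, 327.0], [324.0, 339.0], [304.0, 341.0], [337.0, 352.0], [317.0, 356.0]]
dots 5 [324.3 340.6] [0.4172 0.3601 0.106 ]
```

```bash
python3 - <<'E'
from h import *
L=lambda n:pickle.load(open(n+".pkl","rb"))
print("orig",ray(L("s_pre"),(329,320),.09),"TCP .5125 -.0639");print("board",ray(L("s2_pre"),(327,357),.106),"TCP .4126 .3603")
E
```

```text
orig [ 0.51113061 -0.06511539  0.09      ] TCP .5125 -.0639
board [0.41156535 0.35981748 0.106     ] TCP .4126 .3603
```

```bash
python3 -m crank '{"grip":[0.35,0.35,0.35,0.35,0.35,0.35,0.35,0.35,0.35,0.35,0.35,0.35,0.35,0.35,0.35,0.35,0.35,0.35,0.35],"slide":[[0,0,2],[0,0,4],[0.5,-1,6],[2.5,-4,6],[5,-7,6],[7.5,-10,6],[9.5,-13,6],[10,-16.5,6],[10,-20,6],[10,-23.5,6],[10,-27,6],[10,-30.5,6],[10,-34,6],[10,-37,6],[10,-40,6],[10,-42,6],[10,-42.5,5],[10,-42.5,3],[10,-42.5,3]],"roll":[0,0,0,0,0,0,0,0,0,0,0,0,0,0,0,0,0,0,0]}';python3 -m crank '{"grip":[0.35,0.35,0.35,0.35,0.35,0.35],"slide":[[0,0,-1.5],[0,0,-3],[0,0,-4],[0,0,-4.4],[0,0,-4.4],[0,0,-4.4]],"roll":[0,0,0,0,0,0]}'
```

```text
clock: 43.0
position: [0.5091, -0.0639, 0.0479]
ee_rot: [0.001, -0.705, -0.001, 0.709]
contact_force: [-1.3, 0.2, -1.4]
width: 0.0397
clock: 43.6
position: [0.5124, -0.065, 0.0072]
ee_rot: [0.0, 0.707, 0.0, -0.707]
contact_force: [0.4, 0.3, -0.7]
width: 0.0398
```

```bash
python3 -m crank '{"grip":[0.35,0.35,0.45,0.5,0.55,0.6,0.8,1,1,1],"slide":[[0,0,-0.1],[0,0,-0.1],[0,0,-0.1],[0,0,-0.1],[0,0,-0.1],[0,0,-0.1],[0,0,-0.1],[0,0,0.5],[0,0,1.7],[0,0,1.7]],"roll":[0,0,0,0,0,0,0,0,0,0]}';python3 - <<'E'
from h import *;from rig import manip
st(manip);snap(manip,"s3");dots(pickle.load(open("s3.pkl","rb")),.09)
L=lambda n:pickle.load(open(n+".pkl","rb"))
a,b=L("s_pre"),L("s3")
g=[cv2.cvtColor(k["frame"],cv2.COLOR_RGB2GRAY).astype(np.float32) for k in (a,b)]
s=cv2.matchTemplate(g[1][250:372,265:395],g[0][265:345,285:375],cv2.TM_CCOEFF_NORMED);_,sc,_,m=cv2.minMaxLoc(s);print(np.array(m)-[20,15],sc)
print(proj(b,[.5111,-.0651,.09]))
E
```

```text
clock: 44.6
position: [0.5136, -0.0656, 0.0258]
ee_rot: [0.001, 0.708, -0.0, -0.706]
contact_force: [-0.2, -0.1, -0.2]
width: 0.0856
t 44.6 pos [ 0.5136 -0.0656  0.0258] toolx [ 0.004 -0.001 -1.   ] jawdeg -89.98 F [-0.2 -0.1 -0.2] w 0.0856 q [-0.26  0.36  1.89 -0.    0.89  1.31]
[[326.0, 303.0], [309.0, 305.0], [336.0, 315.0], [303.0, 319.0], [319.0, 318.0], [330.0, 328.0], [314.0, 330.0], [330.0, 352.0]]
dots 8 [322.5 318.7] [ 0.5112 -0.0644  0.09  ]
[-8 -1] 0.9494152069091797
[324.44281979 318.96422403]
```

```bash
python3 -m crank '{"grip":[1,1,1,1,1,1,1,1,1,1,1,1,1,1,1,1],"slide":[[0,0,4],[0,0,8],[0,0,12],[0,0,17],[-1.3,43.5,17],[-1.3,43.5,17],[-1.3,43.5,17],[-1.3,43.5,17],[-1.3,43.5,17],[-1.3,43.5,17],[-1.3,43.5,17],[-1.3,43.5,17],[-1.3,43.5,17],[-1.3,43.5,17],[-1.3,43.5,17],[-1.3,43.5,17]],"roll":[0,0,0,0,0,0,0,0,0,0,0,0,0,0,0,0]}';python3 -c "
from h import *;from rig import manip
st(manip);snap(manip,'top3','top')"
```

```text
clock: 46.25
position: [0.4988, 0.3687, 0.1937]
ee_rot: [-0.0, -0.707, 0.001, 0.707]
contact_force: [0.4, 0.8, 0.1]
width: 0.0857
t 46.25 pos [0.4988 0.3687 0.1937] toolx [-0.001 -0.001 -1.   ] jawdeg -90.01 F [0.4 0.8 0.1] w 0.0857 q [ 0.52  0.35  1.43 -0.    1.36  2.1 ]
```

```bash
cat >> h.py <<'E'
def cmp(n1,n2,X,r):
    shift(n1,n2,X,r)
E
python3 -c "
from h import *
for r in (7,9,11): shift('top0','top3',[.511,-.0651,.09],r)
"
python3 -m crank '{"grip":[1,1,1,1,1,1,1,1],"slide":[[0.1,0.1,-4],[0.1,0.1,-8],[0.1,0.1,-10.5],[0.1,0.1,-12],[0.1,0.1,-12.8],[0.1,0.1,-12.9],[0.1,0.1,-12.9],[0.1,0.1,-12.9]],"roll":[0,0,0,0,0,0,0,0]}';python3 -c "
from h import *;from rig import manip
st(manip);snap(manip,'a2_pre')"; python3 -m crank '{"grip":[0.6,0.5,0.4,0.3,0.3,0.3,0.3,0.3],"slide":[[0,0,0],[0,0,0],[0,0,0],[0,0,0],[0,0,0],[0,0,0],[0,0,0],[0,0,0]],"roll":[0,0,0,0,0,0,0,0]}' 30;python3 -c "
from h import *;from rig import manip
st(manip);snap(manip,'a2_post');shift('a2_pre','a2_post',[.50,.37,.122]);shift('a_post','a2_post',[.5125,.030,.106])"
```

```text
px -0.83 -0.27 score 0.918 shift mm [0.67 2.26 0.  ]
px -0.98 -0.29 score 0.914 shift mm [0.73 2.65 0.  ]
px -0.96 -0.28 score 0.936 shift mm [0.71 2.6  0.  ]
clock: 47.1
position: [0.5009, 0.3711, 0.0662]
ee_rot: [-0.0, 0.708, 0.0, -0.706]
contact_force: [-0.5, -0.4, -0.6]
width: 0.0854
t 47.1 pos [0.5009 0.3711 0.0662] toolx [ 0.002  0.001 -1.   ] jawdeg -90.0 F [-0.5 -0.4 -0.6] w 0.0854 q [ 0.53  0.45  1.6  -0.    1.09  2.1 ]
clock: 47.95
position: [0.5002, 0.371, 0.0653]
ee_rot: [0.0, 0.707, 0.0, -0.707]
contact_force: [-0.7, -1.3, 5.1]
width: 0.0435
t 47.95 pos [0.5002 0.371  0.0653] toolx [ 0.001  0.    -1.   ] jawdeg -89.98 F [-0.7 -1.3  5.1] w 0.0435 q [ 0.53  0.45  1.61 -0.    1.08  2.1 ]
px -0.51 -0.02 score 0.886 shift mm [0.01 0.19 0.  ]
px -0.19 -1.3 score 0.774 shift mm [0.55 0.07 0.  ]
```

```bash
python3 -m crank '{"grip":[0.3,0.3,0.3,0.3,0.3,0.3,0.3,0.3,0.3,0.3,0.3,0.3,0.3,0.3,0.3,0.3,0.3,0.3,0.3,0.3],"slide":[[0,0,1],[0,0,3],[0,0,5],[0,-1,6],[0.2,-3,6],[0.4,-6,6],[0.6,-9.5,6],[0.8,-13,6],[1.1,-16.5,6],[1.1,-20,6],[1.1,-23.5,6],[1.1,-27,6],[1.1,-30,6],[1.1,-32.5,6],[1.1,-34.1,5],[1.1,-34.1,3],[1.1,-34.1,1],[1.1,-34.1,-0.5],[1.1,-34.1,-1.3],[1.1,-34.1,-1.3]],"roll":[0,0,0,0,0,0,0,0,0,0,0,0,0,0,0,0,0,0,0,0]}';python3 -m crank '{"grip":[0.3,0.3],"slide":[[0,0,0],[0,0,0]],"roll":[0,0]}'
```

```text
clock: 50.0
position: [0.5095, 0.0296, 0.0507]
ee_rot: [-0.0, -0.706, -0.0, 0.708]
contact_force: [-0.2, -0.9, -0.8]
width: 0.0436
clock: 50.2
position: [0.5117, 0.0298, 0.0527]
ee_rot: [0.0, 0.708, 0.0, -0.707]
contact_force: [0.2, 0.1, -1.7]
width: 0.0433
```

```bash
python3 -m crank '{"grip":[0.3,0.3,0.3,0.45,0.6,0.8,1,1,1,1],"slide":[[0,0,-0.2],[0,0,-0.35],[0,0,-0.35],[0,0,-0.35],[0,0,-0.35],[0,0,-0.35],[0,0,-0.35],[0,0,-0.35],[0,0,-0.35],[0,0,-0.35]],"roll":[0,0,0,0,0,0,0,0,0,0]}';python3 -c "
from h import *;from rig import manip
st(manip);snap(manip,'a3');shift('a_pre','a3',[.5125,.030,.106])"
python3 -m crank '{"grip":[1,1,1,1,1,1,1,1,1,1,1,1,1,1],"slide":[[0,0,4],[0,0,8],[0,0,12],[0,0,14.5],[7.6,34,14.5],[7.6,34,14.5],[7.6,34,14.5],[7.6,34,14.5],[7.6,34,14.5],[7.6,34,14.5],[7.6,34,14.5],[7.6,34,14.5],[7.6,34,14.5],[7.6,34,14.5]],"roll":[0,0,0,0,0,0,0,0,0,0,0,0,0,0]}'
```

```text
clock: 51.2
position: [0.5109, 0.0299, 0.0482]
ee_rot: [-0.0, -0.707, -0.0, 0.707]
contact_force: [-0.5, 0.1, 0.7]
width: 0.0853
t 51.2 pos [0.5109 0.0299 0.0482] toolx [-0. -0. -1.] jawdeg -89.98 F [-0.5  0.1  0.7] w 0.0853 q [-0.08  0.33  1.87 -0.    0.94  1.49]
px 2.6 -2.74 score 0.903 shift mm [ 1.16 -0.96  0.  ]
clock: 52.65
position: [0.5866, 0.3688, 0.193]
ee_rot: [-0.0, -0.707, 0.0, 0.707]
contact_force: [0.2, -0.5, -0.3]
width: 0.0858
```

```bash
python3 -m crank '{"grip":[1,1,1,1,1,1,1,1],"slide":[[0.1,0.1,-4],[0.1,0.1,-8],[0.1,0.1,-10.5],[0.1,0.1,-12],[0.1,0.1,-13],[0.1,0.1,-13.1],[0.1,0.1,-13.1],[0.1,0.1,-13.1]],"roll":[0,0,0,0,0,0,0,0]}';python3 -c "
from h import *;from rig import manip
st(manip);snap(manip,'b2_pre')"; python3 -m crank '{"grip":[0.6,0.5,0.4,0.35,0.35,0.35,0.35,0.35],"slide":[[0,0,0],[0,0,0],[0,0,0],[0,0,0],[0,0,0],[0,0,0],[0,0,0],[0,0,0]],"roll":[0,0,0,0,0,0,0,0]}' 30;python3 -c "
from h import *;from rig import manip
st(manip);snap(manip,'b2_post');shift('b2_pre','b2_post',[.588,.37,.114]);shift('b_post','b2_post',[.5135,.1240,.098])"
```

```text
clock: 53.45
position: [0.5889, 0.3709, 0.0639]
ee_rot: [-0.0, 0.708, 0.0, -0.706]
contact_force: [0.0, 0.2, 0.6]
width: 0.0857
t 53.45 pos [0.5889 0.3709 0.0639] toolx [ 0.002  0.001 -1.   ] jawdeg -90.0 F [0.  0.2 0.6] w 0.0857 q [ 0.46  0.55  1.43 -0.    1.16  2.03]
clock: 54.3
position: [0.5883, 0.3706, 0.063]
ee_rot: [0.0, 0.707, 0.0, -0.707]
contact_force: [-0.2, -2.2, 5.8]
width: 0.0453
t 54.3 pos [0.5883 0.3706 0.063 ] toolx [ 0.001 -0.    -1.   ] jawdeg -89.97 F [-0.2 -2.2  5.8] w 0.0453 q [ 0.46  0.55  1.43 -0.    1.16  2.03]
px -2.15 -0.03 score 0.946 shift mm [0.01 0.84 0.  ]
px -0.28 -1.91 score 0.756 shift mm [0.84 0.11 0.  ]
```

```bash
python3 -m crank '{"grip":[0.35,0.35,0.35,0.35,0.35,0.35,0.35,0.35,0.35,0.35,0.35,0.35,0.35,0.35,0.35,0.35,0.35,0.35],"slide":[[0,0,1],[0,0,3],[0,0,5],[-1,-1,6],[-2.5,-3,6],[-4,-6,6],[-5.5,-9.5,6],[-7,-13,6],[-7.5,-16.5,6],[-7.5,-20,6],[-7.5,-22.5,6],[-7.5,-24.5,6],[-7.5,-24.5,4],[-7.5,-24.5,2],[-7.5,-24.5,0],[-7.5,-24.5,-1.1],[-7.5,-24.5,-1.3],[-7.5,-24.5,-1.3]],"roll":[0,0,0,0,0,0,0,0,0,0,0,0,0,0,0,0,0,0]}';python3 -m crank '{"grip":[0.35,0.35],"slide":[[0,0,0],[0,0,0]],"roll":[0,0]}'
```

```text
clock: 56.15
position: [0.5126, 0.1259, 0.0493]
ee_rot: [-0.0, -0.707, -0.0, 0.707]
contact_force: [0.4, -0.7, -1.3]
width: 0.0453
clock: 56.35
position: [0.5137, 0.126, 0.0502]
ee_rot: [0.0, 0.708, 0.0, -0.706]
contact_force: [0.4, 0.4, -1.1]
width: 0.0456
```

```bash
python3 -m crank '{"grip":[0.35,0.35,0.35,0.45,0.6,0.8,1,1,1],"slide":[[-0.1,-0.1,-0.2],[-0.1,-0.1,-0.35],[-0.1,-0.1,-0.35],[-0.1,-0.1,-0.35],[-0.1,-0.1,-0.35],[-0.1,-0.1,-0.35],[-0.1,-0.1,-0.35],[-0.1,-0.1,-0.35],[-0.1,-0.1,-0.35]],"roll":[0,0,0,0,0,0,0,0,0]}';python3 -c "
from h import *;from rig import manip
st(manip);snap(manip,'b3');shift('b_pre','b3',[.5135,.124,.098])"
python3 -m crank '{"grip":[1,1,1,1,1,1,1,1,1,1,1,1,1,1],"slide":[[0,0,4],[0,0,8],[0,0,12],[0,0,14.5],[-5,0,14.5],[-10,0,14.5],[-15,0,14.5],[-20,0,14.5],[-20,0,14.5],[-20,0,14.5],[-20,0,14.5],[-20,0,14.5],[-20,0,14.5],[-20,0,14.5]],"roll":[0,0,0,0,0,0,0,0,0,0,0,0,0,0]}';python3 - <<'E'
from h import *;from rig import manip
st(manip);d=snap(manip,"top4","top")
for n,X in [("b",[.5128,.124,.098]),("a",[.512,.03,.106]),("salt",[.511,-.0651,.09])]:
    print(n)
    for r in (8,11): shift("top0","top4",X,r)
E
```

```text
clock: 57.25
position: [0.5119, 0.1249, 0.0457]
ee_rot: [-0.0, -0.707, -0.0, 0.707]
contact_force: [-0.5, 0.4, 0.0]
width: 0.0853
t 57.25 pos [0.5119 0.1249 0.0457] toolx [-0. -0. -1.] jawdeg -89.98 F [-0.5  0.4  0. ] w 0.0853 q [ 0.11  0.35  1.84 -0.    0.95  1.68]
px 2.36 -0.99 score 0.992 shift mm [ 0.43 -0.91  0.  ]
clock: 58.7
position: [0.3127, 0.1248, 0.1906]
ee_rot: [-0.0, -0.707, 0.0, 0.707]
contact_force: [-0.1, -0.4, -0.5]
width: 0.0855
t 58.7 pos [0.3127 0.1248 0.1906] toolx [-0.001 -0.    -1.   ] jawdeg -90.0 F [-0.1 -0.4 -0.5] w 0.0855 q [ 0.17 -0.08  1.96 -0.    1.26  1.74]
b
px 0.0 0.04 score 0.834 shift mm [-0.11 -0.01  0.  ]
px 0.02 0.11 score 0.804 shift mm [-0.3  -0.06  0.  ]
a
px 0.25 -0.27 score 0.782 shift mm [ 0.74 -0.64  0.  ]
px 0.39 -0.13 score 0.908 shift mm [ 0.37 -1.02  0.  ]
salt
px -1.02 -0.26 score 0.911 shift mm [0.65 2.76 0.  ]
px -0.96 -0.29 score 0.936 shift mm [0.72 2.6  0.  ]
```

```bash
python3 - <<'E'
from h import *;from rig import manip
d=pickle.load(open("top4.pkl","rb"));g=cv2.cvtColor(d["frame"],cv2.COLOR_RGB2HSV)[205:250,425:480]
m=(g[...,1]<110)&(g[...,2]>130);ys,xs=np.nonzero(m);q=[(xs.min()+xs.max())/2+425,(ys.min()+ys.max())/2+205];print("timer px",q,m.sum(),ray(d,q,.105),"lid .495 -.349")
shift("top2","top4",[.495,-.349,.113],12)
st(manip);print(manip.sign_off())
E
```

```text
timer px [np.float64(452.0), np.float64(227.0)] 967 [ 0.49288265 -0.34776141  0.105     ] lid .495 -.349
px -0.0 -0.03 score 0.999 shift mm [0.07 0.01 0.  ]
t 58.75 pos [0.3125 0.1248 0.1906] toolx [-0.001 -0.    -1.   ] jawdeg -90.0 F [ 0.6  0.4 -0.7] w 0.0855 q [ 0.17 -0.09  1.96 -0.    1.26  1.74]
the job is handed in; nothing more can be done
None
```

I did every step in the order asked and handed the job in at 58.8 s, with the arm drawn back clear and touching nothing.

**Last checks, by numbers against the first top picture:**
- **Timer:** it stands within about 2 mm of the middle of the tin's lid and did not move after I released it.
- **Drawer:** the handle was back at its starting pixel and the stop was felt at the same x. The matchbox was at its starting place under the glass. I checked both just after shutting the drawer and did not re-measure them at the end.
- **Jars:** spice_b is back within about 0.5 mm of its spot and spice_a within about 1 mm. The salt shaker is about 2.7 mm off, mostly towards +y. I left it there rather than risk another grip.

**What went wrong or disagreed:**
- **First handle grip:** it closed on nothing. The fingertips sit about 2 cm higher than the reported tool position implied. I went 1.6 cm lower and it held.
- **Salt shaker grip:** it leaned about 3° in the gripper both times. The first time the pads closed to 35 mm where 44 mm was expected, probably on the narrower neck.
- **Final upright check:** I judged the jars upright at the end from the numbers, without viewing a final picture.
- **Picture budget:** I viewed 16 pictures, two past the 14.

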